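# Break the joints of a carton row in a carrying tray

## Task

The cartons in the grey carrying tray were stacked straight on top of one another; re-lay the row so that the joints are staggered like brickwork. Slide the loose bottom carton tight up against the one already standing at the tray's end wall, set the half-length carton on the bottom row, lengthwise in line with it and right against that same wall, and slide the upper carton along until it butts against the half carton and bridges the joint below, half on each. The full-length cartons have only tucked-in bottoms, so slide them without lifting them, and leave the mug, the stack of small trays and the other spare carton where they are.

Things in the scene. Friction and masses are not known exactly. Their poses are not given: they have to be found in the camera images.
- tray: Open grey plastic carrying tray, fixed to the bench: 405 mm long outside (its y), 134 mm wide (its x), walls 60 mm high and 5 mm thick, floor 5 mm thick; inside 395 x 124 mm. Origin at the centre of its underside; +y points to its left end as seen from the robot, +x away from the robot. The row of cartons runs along its far (+x) wall, about 10 mm off it; the near half of the tray is empty.
- tray_end (a point): Point on the tray's inner floor at the foot of the left (+y) end wall's inner face, on the middle line of the carton row (36 mm from the far wall's inner face). Axes as the tray's. The row runs from here towards -y; an upper carton rests 45 mm above this point, and the end wall reaches 10 mm higher than that.
- end_carton: Plain brown card carton, 130 mm long, 52 mm wide, 45 mm high, about 0.26 kg. Origin at the centre of its underside, y along its length, x across, z up. It stands on the tray floor at the left end of the row, its end within a few mm of the end wall and its long side along the row.
- loose_carton: Plain brown card carton, 130 mm long, 52 mm wide, 45 mm high, about 0.26 kg. Origin at the centre of its underside, y along its length, x across, z up. The other bottom carton, on the tray floor to the right (-y) of end_carton with a gap of 20 to 45 mm between them; the upper carton rides on it. It slides on the tray floor at about 2 to 6 N, upper carton included.
- upper_carton: Plain brown card carton, 130 mm long, 52 mm wide, 45 mm high, about 0.26 kg. Origin at the centre of its underside, y along its length, x across, z up. It lies on top of loose_carton, nearly straight above it (shifted up to 18 mm towards the left end). It slides at about 1 to 3 N. There is at least 85 mm of free tray to the right of these two.
- half_carton: Plain brown card carton, half as long as the others: 65 mm long, 52 mm wide, 45 mm high, about 0.14 kg. Origin at the centre of its underside, y along its length, x across, z up. It stands on the bench beside one end of the tray, turned any way round; the shortest of the cartons.
- odd_carton: Plain brown card carton, 98 mm long, 52 mm wide, 45 mm high, 0.2 kg. Origin at the centre of its underside, y along its length, x across, z up. A spare of the wrong length standing on the bench beside the other end of the tray; not to be used.
- mug: White mug, 82 mm across and 95 mm high, on the bench; origin at the centre of its foot. Bystander.
- tray_stack: Stack of small black component trays, 118 x 88 x 64 mm, on the bench; origin at the centre of its underside. Bystander.

How it is judged:
By the outcome, as a careful person would: the job done as asked, in the order asked, and still so for the second after the job is handed in, with the robot touching nothing.
It also fails if it takes over 64 s, if anything falls off the work surface, if the arm or the gripper's body presses on something with over 40 N, if the wrist force passes 120 N, or if a joint passes its speed limit or range.

## Robot

A 6-joint arm with a two-finger parallel gripper is mounted at the origin on the work surface. World frame = base frame: x ahead of the robot, y to its left, z up, the work surface at z = 0. Lengths are in m, angles in rad, forces in N, time in s.
With the tool pointing down it reaches from about 0.375 to 0.9 m from the base axis. Payload 3.1 kg.
Tool frame: the origin (TCP) lies at the centre of the arm's flange, where the gripper is bolted on; the fingertips stand 173 mm ahead of it and the grasp point (between the pads) lies 155 mm ahead of it (tip_extent is the distance from the TCP to the fingertips, in m); z points along the fingers, y is the direction in which the jaws open and shut (so a half turn about z gives the same grasp; the last joint's range is limited). The gripper opens to 85 mm and grips with 20 to 120 N. Pads are 22 mm wide; open, the fingers measure 114 mm over their backs; the gripper's body (76 mm by 85 mm) begins 54 mm behind the grasp point. The pads swing forward as they close: fully open they stand 13 mm farther back than shut.
Start: joints at [-1.466, 0.527, 1.433, -0, 1.181, -0.178], TCP at [0.175, -0.6, 0.405] pointing down, gripper open.
Joint ranges: [-3.08, 3.08], [-0.75, 2.2], [0.22, 2.44], [-1.43, 4.57], [0, 2.65], [-2.85, 2.85]. Speed limits (rad/s): [2.79, 2.79, 3.14, 3.14, 3.14, 3.14].

## Interface

Orientations are given as a unit quaternion [x, y, z, w].
In Python, from station import sense, snapshot, sign_off, tip_extent gives the robot as it stands. The module is installed in compiled form; this text tells all that it offers.
- The arm moves only by the tool servo_tool, never from a script. Its argument "rows" is a list of rows, each a list of 3 entries, a list of its own where there are three numbers: the shift along the tool's x, y, z in mm, then the turn about the tool's z in degrees, then the opening, from -1 (shut) to 1 (fully open), so that 0 is half open. A call has 1 to 8 rows; each row is the pose to reach, as a shift and turn from the pose measured when the call began, along the tool's axes at that moment; what a row does not reach only later rows make up. A row lasts 1/10 s, in which the tool goes at most 50 mm and 8.59 degrees, less where a joint would pass 70% of its speed; a pose out of reach is approached as far as the arm can. A call with a gripper value outside its range is refused whole. The fingers move at their own pace and stop on an object; "force" is the grip in N (left out, the last holds). Time passes only in rows, so rows that repeat a pose let the fingers close. It gives the time, the measured TCP pose, the force and the opening at its end, in the units of the state.
- sense(): the state, without advancing time (a new reading comes with each control period).
- snapshot(name): name is "scene" or "side" or "wrist"; returns a dict with "image" (400x640x3 uint8, blue, green, red), "z_map" (400x640 float32, m along the optical axis (not along the pixel's ray), 0 where there is no reading), "vertical_fov" (degrees; the focal length in pixels is half the picture's height over the tangent of half this angle, whatever the lens; pixels are square), "cx", "cy" (the principal point, pixels), "cam_to_world" (4x4, takes a point from camera to world coordinates). Camera axes: x right, y down, z forward; pixel columns grow to the right and rows downward; lengths in m; the calibration is good to about 2 mm. A picture is of the moment at which its call begins.
- sign_off(): hands the job in, once; it reports no verdict.
The state is a dict: "t": time; "q": joint angles; "qd": joint speeds; "tau": joint torques, N m; "tcp_pos": TCP position; "tool_rot": TCP orientation; "force": force on the tool from outside, world axes, zero at the start; "ft_torque": the same for the moment, N m; "finger_gap": opening from 0.0 (shut) to 1.0 (fully open).
Only numpy, scipy, OpenCV 4.12 (cv2) and the standard library are available. Lean on these libraries where they do the work, as an engineer would, in place of code of your own. Each camera call takes 0.05 s, during which the arm holds its last target. There are 200 camera calls.

## Working session

There is one attempt and no reset: what is moved stays moved. The work goes in short steps, Python scripts to look and compute and a tool call to move; the robot and the scene stay as the last step left them, time stands still between calls to the robot, and variables do not carry over. Pictures are saved under pics/ and viewed, about 8 in all and at most 12, crops included, and the job is handed in when it is done.

Besides the shell and the picture viewer there is one more tool, called after "Request:" by a JSON object that holds its "name" and its "arguments", one argument or row to a line. servo_tool: Moves the arm, as the interface text tells. Its arguments: {"type":"object","properties":{"rows":{"type":"array"},"force":{"type":"number"}},"required":["rows"]}

```bash
mkdir -p pics
cat > h.py <<'E'
import numpy as np, cv2
from station import sense, snapshot, sign_off, tip_extent
from scipy.spatial.transform import Rotation as R
def cloud(s):
    z=s["z_map"]; h,w=z.shape; f=h/2/np.tan(np.radians(s["vertical_fov"])/2)
    v,u=np.mgrid[:h,:w]; P=np.stack([(u-s["cx"])/f*z,(v-s["cy"])/f*z,z],-1)
    M=np.array(s["cam_to_world"]); W=P@M[:3,:3].T+M[:3,3]; W[z==0]=np.nan; return W
E
python3 - <<'E'
from h import *
s=sense(); print(s)
for n in ["scene","side"]:
    a=snapshot(n); cv2.imwrite(f"pics/{n}0.png",a["image"]); np.save(f"{n}0.npy",cloud(a)); print(n,np.array(a["cam_to_world"]).round(3).tolist(),a["vertical_fov"])
E
```

```text
{'t': 0.0, 'q': array([-1.46549538e+00,  5.28490894e-01,  1.43394073e+00, -2.04003758e-05,
        1.18140643e+00, -1.78475035e-01]), 'qd': array([-0.0004202 , -0.00017417, -0.00117631,  0.00183966, -0.00011304,
       -0.00019245]), 'tau': array([ 2.68511103e-04, -4.42349696e+01, -1.78027314e+01, -1.97132949e-04,
        8.37496365e-03, -1.98491148e-05]), 'tcp_pos': array([ 0.17499197, -0.59963022,  0.40370578]), 'tool_rot': array([ 9.89949602e-01,  1.41416140e-01,  3.16412084e-05, -1.12229489e-03]), 'force': array([-0.22958497, -0.94332479,  0.44228185]), 'ft_torque': array([-0.0205827 , -0.02240123,  0.02481007]), 'finger_gap': 1.000237869637378}
scene [[0.644, 0.421, -0.639, 1.224], [0.765, -0.37, 0.527, -0.554], [-0.014, -0.828, -0.56, 0.624], [0.0, 0.0, 0.0, 1.0]] 54.068682718323906
side [[-0.751, -0.355, 0.557, -0.0], [-0.66, 0.396, -0.638, 0.599], [0.006, -0.847, -0.532, 0.566], [0.0, 0.0, 0.0, 1.0]] 56.98009547916488
```

View pics/scene0.png

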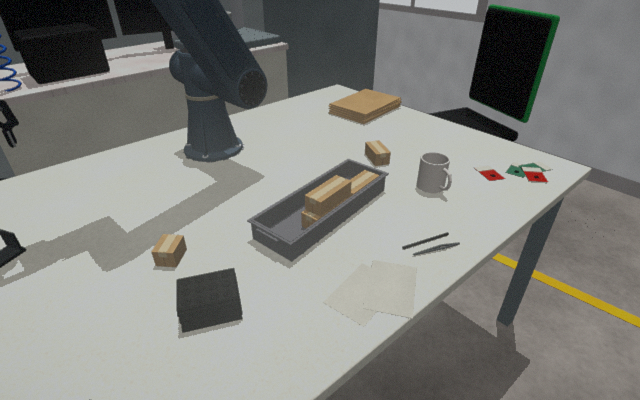

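View pics/side0.png

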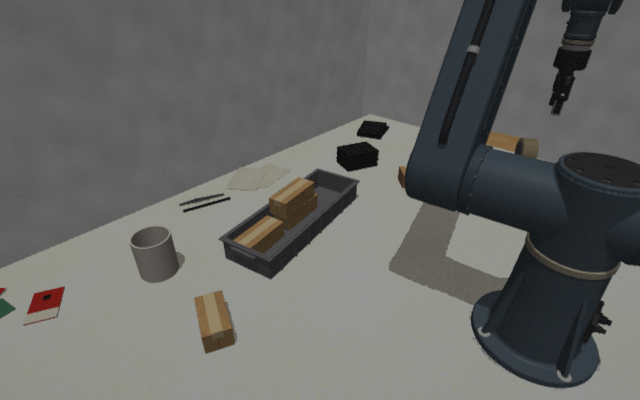

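The pictures show the tray in the middle, with the end carton at its left end (scene 365,182) and the two-high stack right of that (scene 328,195). One spare carton is at the left end (scene 378,152) and one at the right end (scene 170,250). I'll measure them from the depth clouds.

Run:
```python
from h import *
def rect(W,m,zlo,zhi,name,im=None):
    m=m&(W[...,2]>zlo)&(W[...,2]<zhi)
    n,l,st,_=cv2.connectedComponentsWithStats(m.astype(np.uint8))
    for i in range(1,n):
        if st[i,4]<60: continue
        p=W[l==i]; r=cv2.minAreaRect((p[:,:2]*1000).astype(np.float32))
        print(name,"px",st[i,:5].tolist(),"z",p[:,2].mean().round(4),"c",np.round(r[0],1),"sz",np.round(r[1],1),"ang",round(r[2],1))
for n in ["scene","side"]:
    W=np.load(n+"0.npy"); x,y=W[...,0],W[...,1]
    m=(x>.2)&(x<1.1)&(abs(y)<.6)
    for lo,hi in [(.039,.0475),(.0475,.053),(.055,.066),(.089,.1)]: rect(W,m,lo,hi,n+f"{lo}")
```

```text
scene0.039 px [365, 140, 26, 16, 234] z 0.0444 c [446.7 377.1] sz [ 54.8 107.9] ang 63.1
scene0.039 px [257, 164, 107, 59, 277] z 0.0432 c [503.9  31.5] sz [ 54.9 388.4] ang 1.6
scene0.039 px [418, 171, 29, 11, 82] z 0.0432 c [685.5 344.7] sz [81.4 40.1] ang 29.5
scene0.039 px [319, 177, 67, 50, 172] z 0.0431 c [625.9  92.5] sz [  7.9 303.5] ang 9.2
scene0.039 px [267, 228, 52, 21, 123] z 0.0434 c [ 649.5 -130.3] sz [125.5  48. ] ang 67.2
scene0.039 px [151, 234, 33, 22, 467] z 0.0446 c [ 467.7 -365.1] sz [54.5 68.4] ang 43.0
scene0.039 px [177, 308, 40, 10, 78] z 0.0428 c [ 699.5 -405.9] sz [71.4  5.2] ang 66.3
scene0.0475 px [345, 162, 37, 32, 407] z 0.05 c [537.4 161.9] sz [117.8 137. ] ang 8.1
scene0.0475 px [255, 188, 52, 33, 91] z 0.0502 c [519.8 -71.6] sz [  5.3 190.3] ang 9.7
scene0.0475 px [301, 197, 47, 23, 152] z 0.0501 c [595.3  10.6] sz [ 53.6 134.4] ang 9.2
scene0.0475 px [256, 227, 25, 16, 70] z 0.0509 c [ 596.7 -175.9] sz [78.3 12.3] ang 9.0
scene0.0475 px [177, 300, 63, 16, 199] z 0.0508 c [ 709.1 -385.3] sz [115.   7.] ang 65.3
scene0.055 px [247, 159, 142, 87, 1315
[... 1450 characters left out ...]
8.8
side0.0475 px [136, 251, 39, 16, 82] z 0.0501 c [649.1 377.5] sz [76.8 27.9] ang 67.3
side0.055 px [337, 142, 42, 16, 394] z 0.0611 c [ 666.4 -363.2] sz [119.3  90.5] ang 62.1
side0.055 px [219, 169, 141, 94, 1263] z 0.059 c [566.1  32.8] sz [148.8 420.9] ang 9.2
side0.055 px [270, 191, 45, 27, 163] z 0.0605 c [568.4  31.4] sz [139.8  48.8] ang 78.5
side0.055 px [137, 237, 30, 11, 118] z 0.0607 c [703.8 356.4] sz [59.7 19.5] ang 71.4
side0.055 px [134, 245, 41, 19, 170] z 0.0605 c [651.8 375.2] sz [80.6 36.2] ang 68.9
side0.089 px [269, 178, 45, 28, 589] z 0.0947 c [591.   27.8] sz [ 54.3 132. ] ang 9.6
side0.089 px [129, 225, 43, 26, 303] z 0.0931 c [673.4 366.9] sz [80.7 81.6] ang 21.6
```

```bash
cat >> h.py <<'E'
A=np.radians(9.35); C=np.array([566.3,31.8]); E2=np.array([[np.cos(A),-np.sin(A)],[np.sin(A),np.cos(A)]]) # tray->world
def loc(p): return (np.asarray(p)[...,:2]*1000-C)@E2
def wld(x,y): return C+E2@np.array([x,y])
def go(x,y,tipz,yaw=None,s=None):
    "world mm; yaw = heading of tool x in deg; prints tool-frame shift mm and turn deg"
    s=s or sense(); r=R.from_quat(s["tool_rot"]); M=r.as_matrix()
    t=np.array([x,y,tipz+TIP])-s["tcp_pos"]*1000; h=np.degrees(np.arctan2(M[1,0],M[0,0]))
    print("shift",(M.T@t).round(1),"turn",None if yaw is None else round((h-yaw+180)%360-180,2),"heading",round(h,2))
TIP=173
def tipat():
    s=sense(); p=s["tcp_pos"]*1000; print("t",s["t"],"world",p.round(1),"tipz",round(p[2]-TIP,1),"local",loc(p/1000).round(1),"F",(E2.T@s["force"][:2]).round(1),s["force"][2].round(1),"gap",s["finger_gap"])
E
python3 - <<'E'
from h import *
print(tip_extent() if callable(tip_extent) else tip_extent)
for n in ["scene","side"]:
    W=np.load(n+"0.npy").reshape(-1,3); W=W[~np.isnan(W[:,0])]; L=loc(W); z=W[:,2]*1000
    rim=(z>55)&(z<66)&(abs(L[:,0])<90)&(abs(L[:,1])<230)
    print(n,"rim",np.percentile(L[rim],[1,99],axis=0).round(1).tolist())
    for nm,lo,hi,a,b in [("upper top",90,100,-150,90),("upper sd",60,88,-110,70),("loose side",15,45,-150,55),("end top",47,53,60,190),("end side",15,45,58,185)]:
        k=(z>lo)&(z<hi)&(L[:,0]>-15)&(L[:,0]<54)&(L[:,1]>a)&(L[:,1]<b)
        if k.sum()>10: print(nm,k.sum(),np.percentile(L[k],[1,5,50,95,99],axis=0).round(0).T.tolist())
t=wld(25,-125); go(*t,130,9.35); go(*t,40,9.35)
E
```

```text
0.1734
scene rim [[-73.3, -209.6], [73.9, 205.7]]
upper top 605 [[-1.0, 2.0, 27.0, 50.0, 51.0], [-76.0, -74.0, -18.0, 46.0, 52.0]]
upper sd 416 [[1.0, 7.0, 49.0, 51.0, 52.0], [-77.0, -77.0, -46.0, 41.0, 50.0]]
loose side 104 [[-1.0, 1.0, 16.0, 38.0, 44.0], [-93.0, -92.0, -91.0, -89.0, -89.0]]
end top 342 [[-1.0, 3.0, 30.0, 49.0, 51.0], [66.0, 80.0, 136.0, 184.0, 188.0]]
side rim [[-73.6, -205.6], [72.6, 210.7]]
upper top 578 [[-3.0, -2.0, 21.0, 46.0, 49.0], [-71.0, -65.0, -0.0, 55.0, 57.0]]
upper sd 419 [[-3.0, -3.0, -1.0, 41.0, 47.0], [-74.0, -62.0, 31.0, 57.0, 58.0]]
loose side 363 [[-3.0, -2.0, -1.0, 35.0, 47.0], [-88.0, -80.0, -0.0, 41.0, 43.0]]
end top 705 [[-3.0, -1.0, 22.0, 47.0, 49.0], [69.0, 76.0, 133.0, 184.0, 188.0]]
end side 294 [[-4.0, -3.0, -2.0, -0.0, -0.0], [70.0, 74.0, 123.0, 169.0, 179.0]]
shift [ 562.2 -369.4  101.7] turn 6.91 heading 16.26
shift [ 562.2 -369.2  191.7] turn 6.91 heading 16.26
```

Request:
{"name": "servo_tool", "arguments": {
  "rows": [
    [[140, -90, 30], 3, -1],
    [[280, -185, 60], 7, -1],
    [[420, -277, 100], 7, -1],
    [[562, -369, 102], 6.9, -1],
    [[562, -369, 102], 6.9, -1],
    [[562, -369, 102], 6.9, -1],
    [[562, -369, 102], 6.9, -1],
    [[562, -369, 102], 6.9, -1]
  ],
  "force": 40
}}

```text
t: 0.9
tcp_pos: [0.432, -0.2976, 0.3415]
tool_rot: [0.997, 0.081, -0.0, -0.001]
force: [0.4, -0.1, 0.3]
finger_gap: 0.001
```

Request:
{"name": "servo_tool", "arguments": {
  "rows": [
    [[0, 0, 0], 0, -1],
    [[0, 0, 0], 0, -1],
    [[0, 0, 0], 0, -1]
  ]
}}

```text
t: 1.2
tcp_pos: [0.4318, -0.2983, 0.3415]
tool_rot: [0.997, 0.081, -0.0, -0.001]
force: [0.5, -0.2, -0.1]
finger_gap: 0.001
```

Run:
```python
from h import *
tipat(); t=wld(24,-125); go(*t,40,9.35)
```

```text
t 1.2 world [ 431.8 -298.3  341.5] tipz 168.5 local [-186.4 -303.9] F [ 0.4 -0.3] -0.1 gap 0.0005591481494235009
shift [ 210.3 -178.8  128.8] turn -0.03 heading 9.32
```

Request:
{"name": "servo_tool", "arguments": {
  "rows": [
    [[210, -179, 60], 0, -1],
    [[210, -179, 60], 0, -1],
    [[210, -179, 60], 0, -1],
    [[210, -179, 60], 0, -1],
    [[210, -179, 60], 0, -1],
    [[210, -179, 60], 0, -1],
    [[210, -179, 60], 0, -1],
    [[210, -179, 60], 0, -1]
  ]
}}

```text
t: 2.0
tcp_pos: [0.6098, -0.0889, 0.2815]
tool_rot: [0.997, 0.081, -0.001, -0.001]
force: [-0.5, -0.3, 0.1]
finger_gap: 0.0
```

Run:
```python
from h import *
tipat(); t=wld(24,-125); go(*t,38,9.35)
a=snapshot("wrist"); cv2.imwrite("pics/w1.png",a["image"])
```

```text
t 2.0 world [609.8 -88.9 281.5] tipz 108.5 local [  23.3 -126.2] F [-0.5 -0.2] 0.1 gap 0.0003486601482923251
shift [ 0.7 -1.1 70.5] turn -0.08 heading 9.27
```

View pics/w1.png

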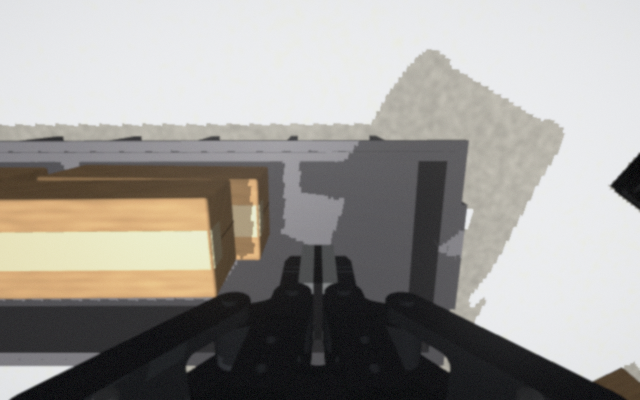

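The closed fingers widen towards the knuckles, so I'll turn the jaws across the row before pushing. Tool x then points along the row.

Request:
{"name": "servo_tool", "arguments": {
  "rows": [
    [[0, 0, 0], -90, -1],
    [[0, 0, 0], -90, -1],
    [[0, 0, 0], -90, -1],
    [[0, 0, 0], -90, -1],
    [[0, 0, 0], -90, -1],
    [[0, 0, 0], -90, -1],
    [[0, 0, 0], -90, -1],
    [[0, 0, 0], -90, -1]
  ]
}}

```text
t: 2.85
tcp_pos: [0.6085, -0.0921, 0.2824]
tool_rot: [0.776, 0.631, -0.0, -0.001]
force: [-0.7, 0.3, -0.5]
finger_gap: -0.002
```

Request:
{"name": "servo_tool", "arguments": {
  "rows": [
    [[0, 0, 0], -22, -1],
    [[0, 0, 0], -22, -1],
    [[0, 0, 0], -22, -1],
    [[0, 0, 0], -22, -1]
  ]
}}

```text
t: 3.25
tcp_pos: [0.6077, -0.0945, 0.283]
tool_rot: [0.643, 0.766, -0.0, -0.0]
force: [0.2, 0.5, -0.1]
finger_gap: 0.002
```

Run:
```python
from h import *
tipat(); t=wld(24,-112); go(*t,36,99.35)
```

```text
t 3.25 world [607.7 -94.5 283. ] tipz 110.0 local [  20.3 -131.4] F [0.3 0.5] -0.1 gap 0.0024850270975933213
shift [19.3  4.  74.1] turn 0.65 heading 100.0
```

Request:
{"name": "servo_tool", "arguments": {
  "rows": [
    [[6, 4, 40], 0.6, -1],
    [[6, 4, 74], 0.6, -1],
    [[6, 4, 74], 0.6, -1],
    [[6, 4, 74], 0.6, -1],
    [[12, 4, 74], 0.6, -1],
    [[16, 4, 74], 0.6, -1],
    [[16, 4, 74], 0.6, -1]
  ]
}}

```text
t: 3.95
tcp_pos: [0.609, -0.0774, 0.2106]
tool_rot: [0.647, 0.763, 0.0, 0.001]
force: [-1.2, 0.0, -0.0]
finger_gap: 0.001
```

Run:
```python
from h import *
tipat(); t=wld(24,-70); go(*t,36,99.35)
```

```text
t 3.95 world [609.  -77.4 210.6] tipz 37.6 local [  24.4 -114.6] F [-1.1  0.2] -0.0 gap 0.0008534546578532937
shift [44.6 -0.3  1.6] turn 0.09 heading 99.44
```

Request:
{"name": "servo_tool", "arguments": {
  "rows": [
    [[5, 0, 1], 0, -1],
    [[9, 0, 1], 0, -1],
    [[13, 0, 1], 0, -1],
    [[16, 0, 1], 0, -1],
    [[19, 0, 1], 0, -1],
    [[22, 0, 1], 0, -1],
    [[25, 0, 1], 0, -1]
  ]
}}

```text
t: 4.65
tcp_pos: [0.6052, -0.053, 0.2099]
tool_rot: [0.647, 0.763, 0.001, 0.001]
force: [1.8, -4.8, 1.0]
finger_gap: 0.003
```

Request:
{"name": "servo_tool", "arguments": {
  "rows": [
    [[3, 0, 0], 0, -1],
    [[5, 0, 0], 0, -1],
    [[7, 0, 0], 0, -1]
  ]
}}

```text
t: 4.95
tcp_pos: [0.6041, -0.046, 0.2099]
tool_rot: [0.647, 0.763, 0.001, 0.001]
force: [-0.3, -4.0, 1.1]
finger_gap: -0.0
```

Run:
```python
from h import *
tipat()
for n in ["scene","side"]:
    W=cloud(snapshot(n)).reshape(-1,3); W=W[~np.isnan(W[:,0])]; L=loc(W); z=W[:,2]*1000
    for nm,lo,hi,a,b in [("upper top",90,100,-90,120),("end top",48,52,50,190),("loose side",15,44,-100,64)]:
        k=(z>lo)&(z<hi)&(L[:,0]>-8)&(L[:,0]<50)&(L[:,1]>a)&(L[:,1]<b)
        if k.sum()>10: print(n,nm,k.sum(),np.percentile(L[k],[1,5,50,95,99],axis=0).round(0).T.tolist())
```

```text
t 4.95 world [604.1 -46.  209.9] tipz 36.9 local [ 24.6 -82.9] F [-0.9 -3.9] 1.1 gap -0.0003795685629901688
scene upper top 386 [[-2.0, 2.0, 29.0, 48.0, 49.0], [-81.0, -28.0, 23.0, 66.0, 71.0]]
scene end top 262 [[-2.0, 4.0, 31.0, 49.0, 50.0], [68.0, 89.0, 147.0, 185.0, 190.0]]
scene loose side 41 [[8.0, 18.0, 30.0, 41.0, 43.0], [-96.0, -96.0, -74.0, -72.0, -71.0]]
side upper top 652 [[-4.0, -2.0, 20.0, 46.0, 48.0], [-78.0, -70.0, 11.0, 73.0, 75.0]]
side end top 651 [[-2.0, -1.0, 22.0, 47.0, 48.0], [73.0, 78.0, 135.0, 184.0, 188.0]]
side loose side 281 [[-3.0, -3.0, -1.0, 1.0, 4.0], [-68.0, -63.0, 3.0, 58.0, 61.0]]
```

Request:
{"name": "servo_tool", "arguments": {
  "rows": [
    [[2, 0, 0], 0, -1],
    [[4, 0, 0], 0, -1]
  ]
}}

```text
t: 5.25
tcp_pos: [0.6034, -0.0418, 0.2099]
tool_rot: [0.647, 0.763, 0.001, 0.001]
force: [1.1, -3.7, 1.5]
finger_gap: -0.002
```

Request:
{"name": "servo_tool", "arguments": {
  "rows": [
    [[1, 0, 0], 0, -1],
    [[2, 0, 0], 0, -1]
  ]
}}

```text
t: 5.45
tcp_pos: [0.603, -0.0397, 0.2099]
tool_rot: [0.647, 0.763, 0.001, 0.001]
force: [1.1, -4.1, 0.8]
finger_gap: -0.0
```

Request:
{"name": "servo_tool", "arguments": {
  "rows": [
    [[1, 0, 0], 0, -1],
    [[2, 0, 0], 0, -1]
  ]
}}

```text
t: 5.65
tcp_pos: [0.6027, -0.0377, 0.2099]
tool_rot: [0.647, 0.763, 0.001, 0.001]
force: [0.8, -6.6, 0.6]
finger_gap: 0.002
```

Request:
{"name": "servo_tool", "arguments": {
  "rows": [
    [[1, 0, 0], 0, -1],
    [[1.5, 0, 0], 0, -1]
  ]
}}

```text
t: 5.85
tcp_pos: [0.6025, -0.0365, 0.2099]
tool_rot: [0.646, 0.763, 0.0, 0.002]
force: [1.3, -6.2, 1.3]
finger_gap: 0.003
```

Run:
```python
from h import *
tipat(); a=snapshot("side"); cv2.imwrite("pics/s2.png",cv2.resize(a["image"][150:290,200:400],None,fx=4,fy=4,interpolation=2))
```

```text
t 5.85 world [602.5 -36.5 209.9] tipz 36.9 local [ 24.6 -73.3] F [ 0.3 -6.3] 1.3 gap 0.002652228941198477
```

View pics/s2.png

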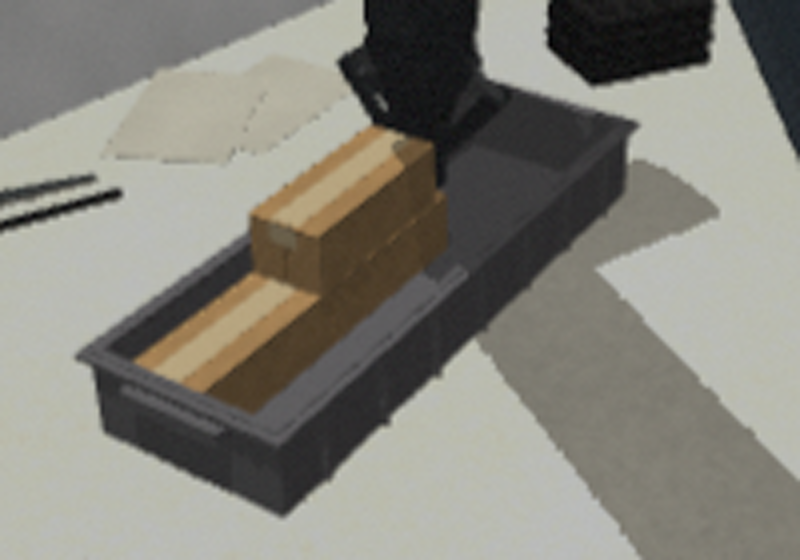

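The side picture shows the bottom row closed up, with the joint hidden just under the upper carton (about 320,290). Force rose from about 4 N to 6 N at contact. Next is the half carton at the right end.

Request:
{"name": "servo_tool", "arguments": {
  "rows": [
    [[-12, 0, 0], 0, -1],
    [[-14, 0, -30], 0, -1],
    [[-14, 0, -90], 0, -1],
    [[-14, 0, -110], 0, -1],
    [[-14, 0, -110], 0, -1]
  ]
}}

```text
t: 6.4
tcp_pos: [0.6057, -0.0502, 0.3244]
tool_rot: [0.647, 0.763, 0.003, 0.005]
force: [-0.1, -0.9, 0.1]
finger_gap: -0.0
```

Run:
```python
from h import *
tipat(); go(467.7,-365.1,120,133)
```

```text
t 6.4 world [605.7 -50.2 324.4] tipz 151.4 local [ 25.5 -87.3] F [-0.2 -0.9] 0.1 gap -1.6555005916940776e-05
shift [-287.9 -188.1   30.6] turn -33.56 heading 99.44
```

Request:
{"name": "servo_tool", "arguments": {
  "rows": [
    [[-288, -188, 30], -8, 1],
    [[-288, -188, 30], -16, 1],
    [[-288, -188, 30], -25, 1],
    [[-288, -188, 30], -33.5, 1],
    [[-288, -188, 30], -33.5, 1],
    [[-288, -188, 30], -33.5, 1],
    [[-288, -188, 30], -33.5, 1],
    [[-288, -188, 30], -33.5, 1]
  ]
}}

```text
t: 7.2
tcp_pos: [0.4652, -0.37, 0.2919]
tool_rot: [0.402, 0.916, 0.001, 0.005]
force: [0.3, -0.4, 0.5]
finger_gap: 1.001
```

Request:
{"name": "servo_tool", "arguments": {
  "rows": [
    [[0, 0, 0], 0, 1],
    [[0, 0, 0], 0, 1],
    [[0, 0, 0], 0, 1]
  ]
}}

```text
t: 7.5
tcp_pos: [0.4656, -0.3683, 0.2913]
tool_rot: [0.402, 0.916, 0.002, 0.004]
force: [0.6, 0.5, -0.5]
finger_gap: 1.001
```

Run:
```python
from h import *
tipat(); go(467.7,-365.1,120,133)
a=snapshot("wrist"); cv2.imwrite("pics/w3.png",a["image"]); W=cloud(a); np.save("w3.npy",W)
for n,W in [("wrist",W),("scene",cloud(snapshot("scene")))]:
  m=(W[...,2]>.038)&(W[...,2]<.05)&(abs(W[...,0]-.467)<.09)&(abs(W[...,1]+.365)<.09)
  k,l,st,_=cv2.connectedComponentsWithStats(m.astype(np.uint8))
  for i in range(1,k):
    if st[i,4]>100: p=W[l==i]; print(n,st[i],cv2.minAreaRect((p[:,:2]*1000).astype(np.float32)),p[:,2].mean())
```

```text
t 7.5 world [ 465.6 -368.3  291.3] tipz 118.3 local [-164.4 -378.4] F [0.7 0.4] -0.5 gap 1.0014966238303842
shift [ 0.9  3.7 -1.7] turn -0.35 heading 132.65
wrist [ 278  154   83  100 7843] ((465.0267333984375, -364.2195129394531), (52.14122772216797, 66.07001495361328), 43.449283599853516) 0.044268619567292895
scene [151 234  33  22 478] ((467.0609436035156, -364.24365234375), (53.82918930053711, 69.07492065429688), 42.664794921875) 0.044330400857207235
```

View pics/w3.png

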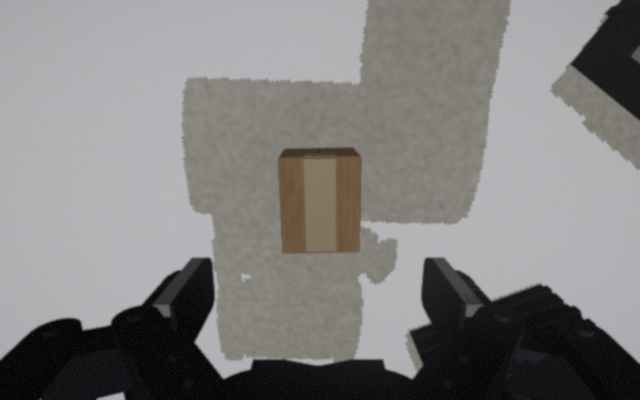

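The wrist picture shows the half carton between the jaws' lines, with its top at about 280–360, 155–250. It measures 52 x 66 mm, so it is the right one. I'll make the helper allow for tool tilt before I descend.

```bash
sed -i 's|t=np.array(\[x,y,tipz+TIP\])-s\["tcp_pos"\]\*1000|t=np.array([x,y,tipz])-s["tcp_pos"]*1000-TIP*M[:,2]|' h.py
python3 - <<'E'
from h import *
go(465.7,-364.2,14,133.3)
print(R.from_quat(sense()["tool_rot"]).as_matrix()[:,2])
E
```

```text
shift [  5.1   0.9 104.7] turn -0.61 heading 132.69
[ 9.60105428e-03 -7.20300147e-04 -9.99953649e-01]
```

Request:
{"name": "servo_tool", "arguments": {
  "rows": [
    [[5, 1, 50], -0.6, 1],
    [[5, 1, 90], -0.6, 1],
    [[5, 1, 105], -0.6, 1],
    [[5, 1, 105], -0.6, 1],
    [[5, 1, 105], -0.6, 1]
  ],
  "force": 30
}}

```text
t: 8.1
tcp_pos: [0.465, -0.3642, 0.1877]
tool_rot: [0.396, 0.918, 0.001, 0.005]
force: [0.7, -0.7, -1.4]
finger_gap: 0.999
```

Request:
{"name": "servo_tool", "arguments": {
  "rows": [
    [[0, 0, 0], 0, -1],
    [[0, 0, 0], 0, -1],
    [[0, 0, 0], 0, -1],
    [[0, 0, 0], 0, -1],
    [[0, 0, 0], 0, -1],
    [[0, 0, 0], 0, -1],
    [[0, 0, 0], 0, -1]
  ],
  "force": 30
}}

```text
t: 8.8
tcp_pos: [0.4655, -0.3648, 0.1896]
tool_rot: [0.396, 0.918, 0.0, 0.007]
force: [0.3, 0.7, 5.9]
finger_gap: 0.605
```

Run:
```python
from h import *
tipat(); t=wld(24,158); go(*t,150,99.35); print(R.from_quat(sense()["tool_rot"]).as_matrix()[:,2])
```

```text
t 8.8 world [ 465.5 -364.8  189.6] tipz 16.6 local [-163.9 -375. ] F [0.4 0.7] 5.9 gap 0.6050824646525019
shift [ 337.3  453.5 -134.8] turn 33.99 heading 133.34
[ 0.01315582 -0.00482761 -0.9999018 ]
```

Request:
{"name": "servo_tool", "arguments": {
  "rows": [
    [[0, 0, -40], 0, -1],
    [[0, 0, -80], 0, -1],
    [[0, 0, -120], 0, -1],
    [[0, 0, -135], 0, -1],
    [[0, 0, -135], 0, -1]
  ]
}}

```text
t: 9.3
tcp_pos: [0.4641, -0.3646, 0.3279]
tool_rot: [0.396, 0.918, -0.001, 0.01]
force: [0.3, -0.8, -1.4]
finger_gap: 0.605
```

Run:
```python
from h import *
tipat(); t=wld(24,158); go(*t,150,99.35); print(R.from_quat(sense()["tool_rot"]).as_matrix()[:,2])
```

```text
t 9.3 world [ 464.1 -364.6  327.9] tipz 154.9 local [-165.2 -374.6] F [ 0.2 -0.8] -1.4 gap 0.6045248364300044
shift [339.2 453.5   1.1] turn 33.99 heading 133.34
[ 0.01766568 -0.00994608 -0.99979448]
```

Request:
{"name": "servo_tool", "arguments": {
  "rows": [
    [[30, 40, 0], 5, -1],
    [[60, 80, 0], 12, -1],
    [[90, 120, 0], 20, -1],
    [[120, 160, 0], 28, -1],
    [[150, 200, 0], 34, -1],
    [[180, 240, 0], 34, -1],
    [[200, 267, 0], 34, -1],
    [[200, 267, 0], 34, -1]
  ]
}}

```text
t: 10.1
tcp_pos: [0.5202, -0.0315, 0.3241]
tool_rot: [0.645, 0.764, 0.002, 0.008]
force: [-0.4, -1.1, -1.2]
finger_gap: 0.607
```

Run:
```python
from h import *
tipat(); t=wld(24,155); go(*t,120,99.35); print(R.from_quat(sense()["tool_rot"]).as_matrix()[:,2])
```

```text
t 10.1 world [520.2 -31.5 324.1] tipz 151.1 local [-55.8 -55. ] F [-0.6 -1. ] -1.2 gap 0.6073940491336001
shift [211.5  78.4  30. ] turn 0.31 heading 99.66
[ 0.01383788 -0.00752078 -0.99987597]
```

Request:
{"name": "servo_tool", "arguments": {
  "rows": [
    [[40, 16, 0], 0.3, -1],
    [[80, 32, 0], 0.3, -1],
    [[120, 48, 0], 0.3, -1],
    [[160, 64, 0], 0.3, -1],
    [[200, 76, 0], 0.3, -1],
    [[211, 78, 15], 0.3, -1],
    [[211, 78, 30], 0.3, -1],
    [[211, 78, 30], 0.3, -1]
  ]
}}

```text
t: 10.9
tcp_pos: [0.5607, 0.1887, 0.2895]
tool_rot: [0.647, 0.763, -0.002, 0.005]
force: [-1.2, 0.3, -1.7]
finger_gap: 0.602
```

Run:
```python
from h import *
tipat(); t=wld(24,158); go(*t,70,99.35); print(R.from_quat(sense()["tool_rot"]).as_matrix()[:,2])
a=snapshot("side"); cv2.imwrite("pics/s4.png",cv2.resize(a["image"][110:300,190:430],None,fx=3,fy=3,interpolation=2))
a=snapshot("wrist"); W=cloud(a)
for n,W in [("wrist",W),("scene",cloud(snapshot("scene")))]:
    W=W.reshape(-1,3); W=W[~np.isnan(W[:,0])]; L=loc(W); z=W[:,2]*1000
    k=(z>105)&(z<170)&(L[:,0]>-3)&(L[:,0]<48)&(L[:,1]>100)&(L[:,1]<210)
    print(n,k.sum(),np.percentile(np.c_[L[k],z[k]],[1,5,50,95,99],axis=0).round(0).T.tolist())
```

```text
t 10.9 world [560.7 188.7 289.5] tipz 116.5 local [ 19.9 155.7] F [-1.2  0.5] -1.7 gap 0.6017337691079679
shift [ 4.5  3.1 46.5] turn 0.04 heading 99.39
[ 0.00607279 -0.0091215  -0.99993996]
wrist 25198 [[-3.0, -0.0, 23.0, 46.0, 47.0], [127.0, 130.0, 164.0, 189.0, 189.0], [110.0, 125.0, 145.0, 147.0, 156.0]]
scene 401 [[-3.0, -1.0, 24.0, 47.0, 48.0], [120.0, 121.0, 125.0, 177.0, 185.0], [106.0, 109.0, 140.0, 149.0, 155.0]]
```

View pics/s4.png

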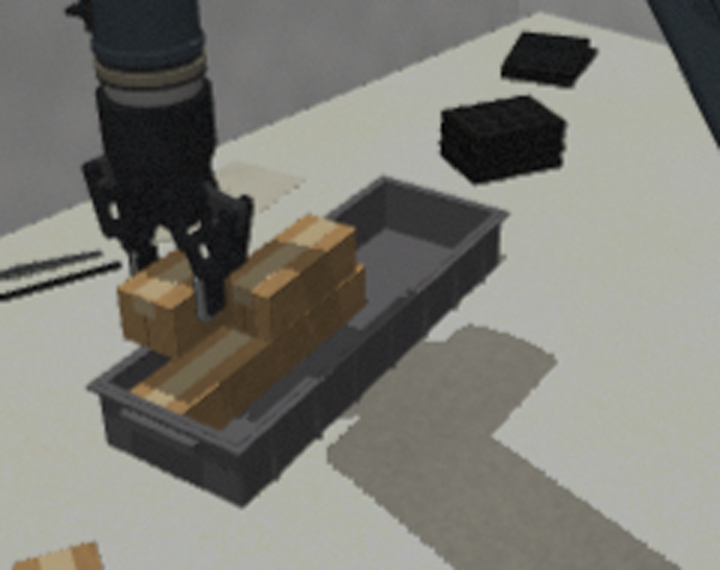

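The side picture shows the half carton held level over the end carton (about 160,300), clear of the upper carton. Depth puts its left end about 8 mm short of the wall and its top at 146 mm. I'll lower it to just above the row.

Request:
{"name": "servo_tool", "arguments": {
  "rows": [
    [[1, 1, 20], 0, -1],
    [[2, 1, 36], 0, -1],
    [[2, 1, 44], 0, -1],
    [[2, 1, 48], 0, -1],
    [[2, 1, 48], 0, -1],
    [[2, 1, 48], 0, -1]
  ]
}}

```text
t: 11.65
tcp_pos: [0.5638, 0.1898, 0.2453]
tool_rot: [0.648, 0.762, 0.002, 0.008]
force: [-0.6, 0.1, -2.4]
finger_gap: 0.606
```

Request:
{"name": "servo_tool", "arguments": {
  "rows": [
    [[2, 0, 1], 0, -1],
    [[4, 0, 1], 0, -1],
    [[4, 0, 1], 0, -1]
  ]
}}

```text
t: 11.95
tcp_pos: [0.5632, 0.1942, 0.2446]
tool_rot: [0.647, 0.762, 0.002, 0.008]
force: [-0.4, -0.1, -1.4]
finger_gap: 0.605
```

Run:
```python
from h import *
tipat()
W=cloud(snapshot("wrist")).reshape(-1,3); W=W[~np.isnan(W[:,0])]; L=loc(W); z=W[:,2]*1000
k=(z>85)&(z<120)&(L[:,0]>-3)&(L[:,0]<48)&(L[:,1]>120)&(L[:,1]<215)
print(k.sum(),np.percentile(np.c_[L[k],z[k]],[1,5,50,95,99],axis=0).round(0).T.tolist())
```

```text
t 11.95 world [563.2 194.2 244.6] tipz 71.6 local [ 23.3 160.7] F [-0.4  0. ] -1.4 gap 0.6046796887452185
23181 [[-2.0, -0.0, 23.0, 45.0, 48.0], [132.0, 136.0, 168.0, 194.0, 194.0], [88.0, 96.0, 99.0, 101.0, 111.0]]
```

Request:
{"name": "servo_tool", "arguments": {
  "rows": [
    [[0, 0, 2], 0, -1],
    [[1, 0, 3], 0, -1],
    [[2, 0, 3], 0, -1],
    [[3, 0, 3], 0, -1]
  ]
}}

```text
t: 12.4
tcp_pos: [0.5627, 0.1971, 0.2413]
tool_rot: [0.647, 0.762, 0.002, 0.008]
force: [0.3, 0.3, -1.5]
finger_gap: 0.604
```

Request:
{"name": "servo_tool", "arguments": {
  "rows": [
    [[1, 0, 0], 0, -1],
    [[2, 0, 0], 0, -1]
  ]
}}

```text
t: 12.6
tcp_pos: [0.5626, 0.1981, 0.2415]
tool_rot: [0.647, 0.762, 0.001, 0.009]
force: [0.7, -7.9, -0.7]
finger_gap: 0.606
```

Request:
{"name": "servo_tool", "arguments": {
  "rows": [
    [[1, 0, 0.5], 0, -1],
    [[2, 0, 1], 0, -1]
  ]
}}

```text
t: 12.8
tcp_pos: [0.5627, 0.1987, 0.241]
tool_rot: [0.647, 0.763, -0.0, 0.01]
force: [0.8, -11.5, 4.4]
finger_gap: 0.604
```

Request:
{"name": "servo_tool", "arguments": {
  "rows": [
    [[-1, 0, 0], 0, -1],
    [[-1, 0, 1], 0, -1],
    [[-1, 0, 1], 0, -1]
  ]
}}

```text
t: 13.1
tcp_pos: [0.5628, 0.198, 0.2398]
tool_rot: [0.647, 0.763, -0.0, 0.01]
force: [0.3, -0.1, -1.0]
finger_gap: 0.604
```

Run:
```python
from h import *
tipat(); print(R.from_quat(sense()["tool_rot"]).as_matrix()[:,2])
W=cloud(snapshot("wrist")).reshape(-1,3); W=W[~np.isnan(W[:,0])]; L=loc(W); z=W[:,2]*1000
k=(z>85)&(z<120)&(L[:,0]>5)&(L[:,0]<42)&(L[:,1]>160)&(L[:,1]<215)
print(k.sum(),np.percentile(np.c_[L[k],z[k]],[1,5,50,95,99],axis=0).round(1).T.tolist(), np.linalg.lstsq(np.c_[L[k]-[23,165],np.ones(k.sum())],z[k],rcond=None)[0])
```

```text
t 13.1 world [562.8 198.  239.8] tipz 66.8 local [ 23.5 164.6] F [ 0.3 -0.2] -1.0 gap 0.6044248493581154
[ 0.01485836 -0.01303249 -0.99980467]
10931 [[5.4, 6.8, 23.4, 40.1, 41.6], [160.5, 162.3, 181.2, 197.1, 197.4], [86.4, 91.7, 94.6, 95.6, 96.0]] [ 6.46941909e-03 -4.91345220e-02  9.50407879e+01]
```

Request:
{"name": "servo_tool", "arguments": {
  "rows": [
    [[0, 0, 1], 0, -1],
    [[0, 0, 2], 0, -1],
    [[0, 0, 2], 0, -1]
  ]
}}

```text
t: 13.45
tcp_pos: [0.5628, 0.1981, 0.2397]
tool_rot: [0.646, 0.763, -0.0, 0.01]
force: [-1.8, -1.5, 10.4]
finger_gap: 0.603
```

Request:
{"name": "servo_tool", "arguments": {
  "rows": [
    [[0, 0, -1], 0, 0.35],
    [[0, 0, -1], 0, 0.42],
    [[0, 0, -1], 0, 0.42],
    [[0, 0, -1], 0, 0.42],
    [[0, 0, -1], 0, 0.42]
  ]
}}

```text
t: 13.95
tcp_pos: [0.5627, 0.1982, 0.2404]
tool_rot: [0.646, 0.763, -0.0, 0.01]
force: [0.3, -1.2, 0.9]
finger_gap: 0.712
```

Request:
{"name": "servo_tool", "arguments": {
  "rows": [
    [[0, 0, -15], 0, 0.42],
    [[0, 0, -40], 0, 0.42],
    [[0, 0, -80], 0, 0.42],
    [[0, 0, -80], 0, 0.42],
    [[0, 0, -80], 0, 0.42]
  ]
}}

```text
t: 14.45
tcp_pos: [0.5618, 0.1993, 0.3223]
tool_rot: [0.646, 0.763, 0.001, 0.011]
force: [-1.3, -0.3, -0.8]
finger_gap: 0.711
```

Run:
```python
from h import *
tipat(); print(R.from_quat(sense()["tool_rot"]).as_matrix()[:,2])
a=snapshot("wrist"); cv2.imwrite("pics/w5.png",a["image"])
for n,W in [("wrist",cloud(a)),("scene",cloud(snapshot("scene"))),("side",cloud(snapshot("side")))]:
    W=W.reshape(-1,3); W=W[~np.isnan(W[:,0])]; L=loc(W); z=W[:,2]*1000
    for nm,y0,y1 in [("half",108,215),("upper",-90,100)]:
        k=(z>88)&(z<100)&(L[:,0]>-15)&(L[:,0]<60)&(L[:,1]>y0)&(L[:,1]<y1)
        if k.sum()>9: print(n,nm,k.sum(),np.percentile(np.c_[L[k],z[k]],[1,5,50,95,99],axis=0).round(1).T.tolist())
t=wld(24,-75); go(*t,140,99.35)
```

```text
t 14.45 world [561.8 199.3 322.3] tipz 149.3 local [ 22.7 166.1] F [-1.3 -0.1] -0.8 gap 0.7113363400752284
[ 0.01813156 -0.01289321 -0.99975248]
wrist half 9123 [[-0.2, 1.9, 24.9, 48.3, 50.4], [133.4, 136.5, 167.7, 195.2, 197.1], [91.8, 93.2, 94.4, 95.4, 95.8]]
wrist upper 2292 [[-3.8, -1.3, 22.9, 44.5, 46.8], [61.9, 64.1, 75.2, 82.5, 83.0], [88.3, 89.7, 94.3, 95.3, 95.7]]
scene half 252 [[0.1, 3.6, 29.3, 51.7, 53.1], [129.5, 131.3, 158.0, 192.2, 195.7], [88.1, 89.4, 94.6, 96.4, 97.1]]
scene upper 607 [[-2.1, 1.1, 27.5, 49.4, 50.8], [-50.1, -47.7, 8.3, 73.4, 79.6], [88.3, 89.7, 94.7, 96.4, 97.0]]
side half 476 [[-0.6, 0.2, 22.3, 48.6, 51.4], [135.0, 138.0, 171.0, 198.7, 199.5], [88.5, 89.8, 94.7, 96.2, 96.8]]
side upper 654 [[-3.7, -2.8, 19.6, 45.7, 48.5], [-44.6, -37.5, 28.5, 83.3, 84.9], [88.7, 89.9, 95.0, 96.4, 96.9]]
shift [-2.382e+02 -2.000e-01  1.030e+01] turn 0.1 heading 99.45
```

View pics/w5.png

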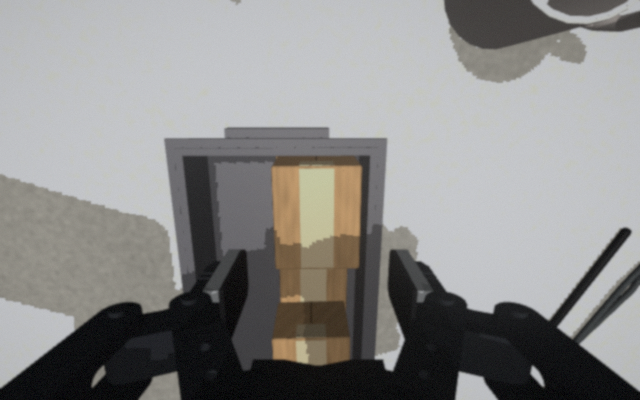

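The wrist picture shows the half carton in line with the row and against the end wall, with its top at about 272–362, 160–268. The upper carton is about 50 mm short of it. Next I go behind the upper carton with the fingers shut.

Request:
{"name": "servo_tool", "arguments": {
  "rows": [
    [[-40, 0, 0], 0, -1],
    [[-80, 0, 0], 0, -1],
    [[-120, 0, 0], 0, -1],
    [[-160, 0, 0], 0, -1],
    [[-200, 0, 0], 0, -1],
    [[-238, 0, 0], 0, -1],
    [[-238, 0, 0], 0, -1],
    [[-238, 0, 0], 0, -1]
  ],
  "force": 40
}}

```text
t: 15.4
tcp_pos: [0.5996, -0.0365, 0.322]
tool_rot: [0.647, 0.762, -0.002, 0.008]
force: [1.0, 0.9, -0.0]
finger_gap: -0.001
```

Run:
```python
from h import *
tipat(); t=wld(22.5,-73); go(*t,66,99.35); print(R.from_quat(sense()["tool_rot"]).as_matrix()[:,2])
```

```text
t 15.4 world [599.6 -36.5 322. ] tipz 149.0 local [ 21.8 -72.8] F [1.1 0.7] -0.0 gap -0.0010456193468543604
shift [ 3.4 -1.2 83. ] turn -0.04 heading 99.31
[ 0.0095412  -0.01263215 -0.99987469]
```

Request:
{"name": "servo_tool", "arguments": {
  "rows": [
    [[1, -1, 40], 0, -1],
    [[2, -1, 75], 0, -1],
    [[2, -1, 83], 0, -1],
    [[2, -1, 83], 0, -1],
    [[2, -1, 83], 0, -1],
    [[6, -1, 83], 0, -1],
    [[10, -1, 83], 0, -1],
    [[14, -1, 83], 0, -1]
  ]
}}

```text
t: 16.2
tcp_pos: [0.5974, -0.0234, 0.24]
tool_rot: [0.647, 0.762, -0.001, 0.009]
force: [0.3, -0.5, 0.3]
finger_gap: -0.001
```

Request:
{"name": "servo_tool", "arguments": {
  "rows": [
    [[4, 0, 0], 0, -1],
    [[8, 0, 0], 0, -1],
    [[12, 0, 0], 0, -1],
    [[16, 0, 0], 0, -1],
    [[20, 0, 0], 0, -1],
    [[24, 0, 0], 0, -1],
    [[28, 0, 0], 0, -1]
  ]
}}

```text
t: 16.9
tcp_pos: [0.593, 0.0043, 0.2397]
tool_rot: [0.647, 0.762, -0.001, 0.009]
force: [0.7, -5.2, 2.9]
finger_gap: 0.002
```

```bash
cat > chk.py <<'E'
from h import *
tipat()
for n in ["scene","side"]:
    W=cloud(snapshot(n)).reshape(-1,3)
    W=W[~np.isnan(W[:,0])]; L=loc(W); z=W[:,2]*1000
    for nm,y0,y1 in [("top",-40,215),("half",131,215),("upper",-30,131)]:
        k=(z>90)&(z<100)&(L[:,0]>-15)&(L[:,0]<60)&(L[:,1]>y0)&(L[:,1]<y1)
        if nm=="top": h,_=np.histogram(L[k][:,1],np.arange(60,215,5)); print(n,h)
        else: print(n,nm,k.sum(),np.percentile(np.c_[L[k],z[k]],[1,5,50,95,99],axis=0).round(1).T.tolist())
E
python3 chk.py
```

```text
t 16.9 world [593.    4.3 239.7] tipz 66.7 local [ 21.8 -31.4] F [-0.1 -5.3] 2.9 gap 0.0015513633052914291
scene [12 16 18 19 18 19 19 17 16  4  0  0  0  8 27 13 21 19 15 15 18 16 15 14
 16 14 16  3  0  0]
scene half 222 [[0.3, 3.2, 28.8, 51.3, 52.2], [131.2, 132.3, 160.4, 191.4, 195.8], [90.5, 91.9, 94.8, 96.3, 96.9]]
scene upper 329 [[1.4, 4.5, 39.2, 50.7, 51.8], [-27.6, -21.0, 60.2, 102.8, 129.6], [90.8, 91.6, 94.8, 96.5, 97.2]]
side [25 24 28 25 27 24 28 28 26 43  9  0  0  0  6 30 28 28 30 36 31 32 35 31
 33 38 33 58  3  0]
side half 452 [[-0.4, 0.4, 23.1, 49.0, 51.0], [134.8, 138.4, 170.5, 198.4, 199.8], [90.4, 91.5, 94.9, 96.3, 97.0]]
side upper 670 [[-2.0, -1.0, 21.2, 47.0, 49.6], [-25.2, -16.8, 51.0, 107.7, 110.1], [90.7, 92.4, 95.0, 96.5, 97.4]]
```

Request:
{"name": "servo_tool", "arguments": {
  "rows": [
    [[4, 0, 0], 0, -1],
    [[8, 0, 0], 0, -1],
    [[12, 0, 0], 0, -1],
    [[15, 0, 0], 0, -1],
    [[18, 0, 0], 0, -1],
    [[20, 0, 0], 0, -1]
  ]
}}

```text
t: 17.6
tcp_pos: [0.5894, 0.025, 0.2391]
tool_rot: [0.647, 0.762, -0.001, 0.008]
force: [1.8, -4.3, 4.9]
finger_gap: -0.002
```

Request:
{"name": "servo_tool", "arguments": {
  "rows": [
    [[1, 0, 0], 0, -1],
    [[2, 0, 0], 0, -1]
  ]
}}

```text
t: 17.8
tcp_pos: [0.589, 0.027, 0.2391]
tool_rot: [0.647, 0.762, -0.001, 0.008]
force: [1.8, -5.3, 4.8]
finger_gap: 0.004
```

Request:
{"name": "servo_tool", "arguments": {
  "rows": [
    [[1, 0, 0], 0, -1],
    [[2, 0, 0], 0, -1]
  ]
}}

```text
t: 18.0
tcp_pos: [0.5887, 0.0289, 0.2391]
tool_rot: [0.647, 0.762, -0.001, 0.008]
force: [0.1, -4.9, 4.3]
finger_gap: -0.0
```

Request:
{"name": "servo_tool", "arguments": {
  "rows": [
    [[1, 0, 0], 0, -1],
    [[1, 0, 0], 0, -1]
  ]
}}

```text
t: 18.2
tcp_pos: [0.5887, 0.0297, 0.2391]
tool_rot: [0.647, 0.762, -0.001, 0.009]
force: [-0.5, -6.9, 4.2]
finger_gap: 0.001
```

Request:
{"name": "servo_tool", "arguments": {
  "rows": [
    [[1, 0, 0], 0, -1],
    [[1, 0, 0], 0, -1]
  ]
}}

```text
t: 18.4
tcp_pos: [0.5886, 0.03, 0.2391]
tool_rot: [0.647, 0.763, -0.002, 0.009]
force: [0.7, -7.8, 3.7]
finger_gap: -0.0
```

```bash
python3 chk.py
python3 - <<'E'
from h import *
a=snapshot("side"); cv2.imwrite("pics/s6.png",cv2.resize(a["image"][150:290,200:400],None,fx=4,fy=4,interpolation=2))
E
```

```text
t 18.4 world [588.6  30.  239.1] tipz 66.1 local [21.7 -5.4] F [-0.6 -7.8] 3.7 gap -7.982462855855769e-05
scene [10 12  7 11 11 10 10 17 14 20 14 21 15 20 18 20 14 18 15 18 21 12 15 17
 19 15 12  6  0  0]
scene half 218 [[0.6, 4.1, 29.5, 52.1, 52.7], [132.7, 134.2, 161.8, 192.0, 196.7], [90.7, 92.7, 95.0, 96.7, 97.4]]
scene upper 345 [[1.4, 7.1, 38.0, 51.2, 51.9], [-20.3, -17.2, 69.9, 126.6, 129.9], [90.2, 90.8, 94.8, 97.1, 99.3]]
side [23 28 26 24 33 18 29 25 30 26 33 25 29 32 30 28 31 28 35 29 32 34 31 35
 33 36 33 55  6  0]
side half 469 [[-0.7, 0.4, 23.5, 49.2, 51.4], [131.9, 135.3, 169.4, 198.8, 200.1], [90.4, 91.7, 95.0, 96.2, 96.5]]
side upper 675 [[-1.5, -0.7, 21.3, 47.3, 50.3], [-2.9, 5.5, 69.9, 125.6, 129.9], [90.6, 92.5, 95.0, 96.7, 98.2]]
```

View pics/s6.png

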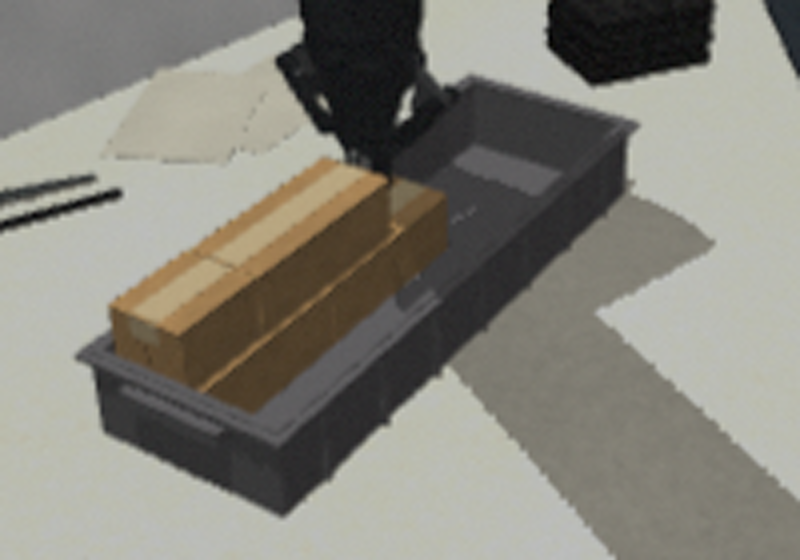

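Request:
{"name": "servo_tool", "arguments": {
  "rows": [
    [[-4, 0, 0], 0, -1],
    [[-12, 0, 0], 0, -1],
    [[-20, 0, 0], 0, -1],
    [[-22, 0, -40], 0, -1],
    [[-40, 0, -90], 0, -1],
    [[-90, 0, -140], 0, -1],
    [[-140, 0, -150], 0, -1],
    [[-140, 0, -150], 0, -1]
  ]
}}

```text
t: 19.35
tcp_pos: [0.6105, -0.1094, 0.3942]
tool_rot: [0.648, 0.762, -0.001, 0.012]
force: [-0.1, -0.0, -0.0]
finger_gap: -0.003
```

Request:
{"name": "servo_tool", "arguments": {
  "rows": [
    [[-50, 0, 0], 0, -1],
    [[-100, 0, 0], 0, -1],
    [[-100, 0, 0], 0, -1],
    [[-100, 0, 0], 0, -1]
  ]
}}

```text
t: 19.75
tcp_pos: [0.6261, -0.2095, 0.3945]
tool_rot: [0.649, 0.761, -0.001, 0.01]
force: [-0.7, 0.6, -0.2]
finger_gap: -0.002
```

```bash
python3 chk.py
python3 - <<'E'
from h import *
b=[]
for n,(r,c) in {"side":(150,210),"scene":(140,240)}.items():
    a=snapshot(n); b.append(cv2.resize(a["image"][r:r+125,c:c+160],None,fx=4.8,fy=4.8,interpolation=2)[:600,:768][::1])
cv2.imwrite("pics/f7.png",b[0]); cv2.imwrite("pics/f8.png",b[1])
W=cloud(snapshot("side")).reshape(-1,3); W=W[~np.isnan(W[:,0])]; L=loc(W); z=W[:,2]*1000
k=(z>12)&(z<46)&(L[:,0]>-10)&(L[:,0]<6); print("row side",np.histogram(L[k][:,1],np.arange(-80,205,5)),)
k=(z>48)&(z<53)&(L[:,0]>-5)&(L[:,0]<52)&(L[:,1]<2)&(L[:,1]>-120); print("loose top y",np.percentile(L[k],[1,5,50,95,99],axis=0).round(1).T.tolist())
E
```

```text
t 19.75 world [ 626.1 -209.5  394.5] tipz 221.5 local [  19.8 -247.8] F [-0.6  0.7] -0.2 gap -0.002471562858510046
scene [26 13 17 22 19 20 18 19 19 14 18 21 19 18 13 16 22 15 21 12 19 15 16 17
 17 13 16  4  0  0]
scene half 214 [[0.2, 4.0, 29.1, 51.9, 52.8], [131.6, 134.8, 162.9, 192.4, 195.7], [91.0, 92.5, 95.0, 96.6, 96.9]]
scene upper 524 [[-0.1, 2.2, 28.4, 50.8, 51.9], [1.5, 3.9, 60.1, 123.5, 129.6], [90.3, 92.2, 94.8, 96.5, 97.1]]
side [29 19 24 31 27 24 27 27 28 28 27 31 28 27 36 25 29 33 33 29 37 30 34 31
 37 33 40 51  5  0]
side half 477 [[-0.8, 0.5, 22.4, 48.7, 51.5], [131.5, 134.4, 169.2, 198.6, 199.8], [90.4, 91.5, 95.0, 96.3, 96.9]]
side upper 642 [[-1.4, -0.6, 21.9, 47.5, 50.0], [6.2, 12.3, 72.1, 125.3, 129.5], [90.8, 92.8, 95.1, 96.5, 97.1]]
row side (array([ 0,  0,  0,  0, 10, 11, 11, 11, 11,  9, 12, 13,  9, 13, 11, 14, 11,
       15, 13, 11, 13, 10, 16, 15, 10, 13, 16, 12, 14, 13, 16, 12, 18, 14,
       14, 18, 12, 18, 14, 17, 14, 16, 16, 19, 18, 14, 19, 15, 12, 13,  7,
        6,  3,  0,  0,  0]), array([-80, -75, -70, -65, -60, -55, -50, -45, -40, -35, -30, -25, -20,
       -15, -10,  -5,   0,   5,  10,  15,  20,  25,  30,  35,  40,  45,
        50,  55,  60,  65,  70,  75,  80,  85,  90,  95, 100, 105, 110,
       115, 120, 125, 130, 135, 140, 145, 150, 155, 160, 165, 170, 175,
       180, 185, 190, 195, 200]))
loose top y [[-1.9, -1.2, 11.7, 36.2, 43.1], [-61.1, -59.4, -39.5, -8.7, -0.7]]
```

View pics/f7.png

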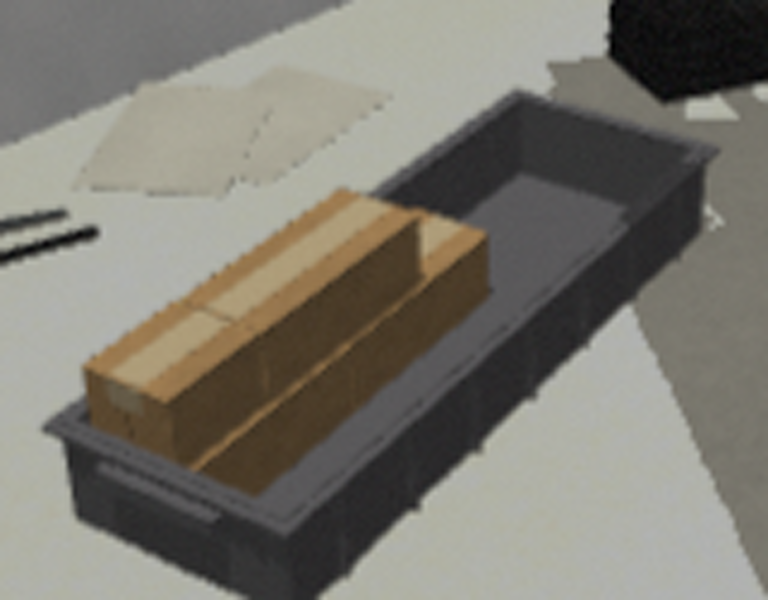

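View pics/f8.png

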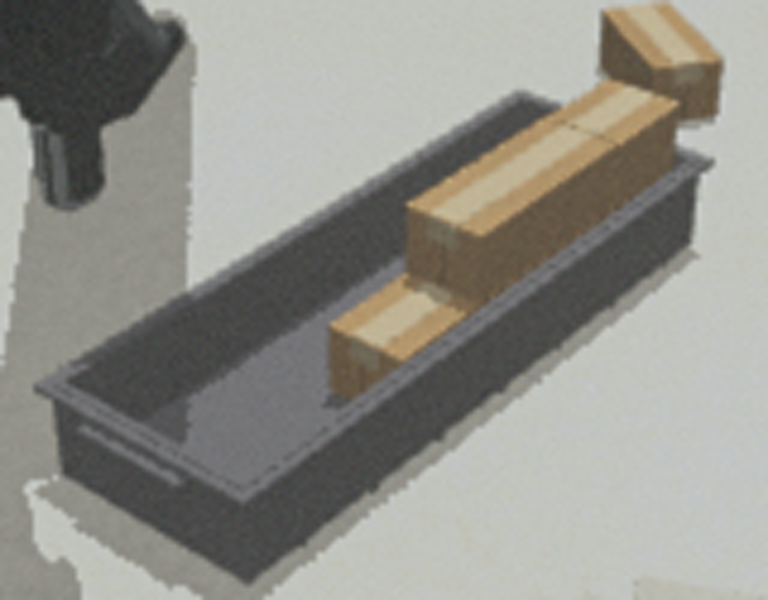

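Both views show the finished bond. The upper carton butts the half carton, which stands at the end wall. The bottom joint, visible as a faint seam at about (352,375) in the side view, lies below the middle of the upper carton. The arm is clear, so I'll hand the job in.

```bash
python3 -c "
from station import *
print(sense()['t']); print(sign_off())"
```

```text
20.0
the job is handed in; nothing more can be done
None
```

The row is re-laid like brickwork and handed in at 20 s of the 64 s allowed, with the arm clear of everything.

- **Loose carton:** I pushed it along the tray floor with the upper carton riding on it until it met the end carton. The push force rose from about 4 N to 6 N at contact. The push also moved the end carton about 1–2 mm towards the wall.
- **Half carton:** I gripped it across its width, carried it over, pressed it against the end wall with about 11 N, set it down and released it.
- **Upper carton:** I slid it about 55 mm without lifting it, until it butted the half carton and stalled at about 8 N.

**Last checks:** The final pictures and depth show the top row continuous, with no gap, from about 2 mm to the end wall at 197.5 mm along the tray. The loose carton's right end is at about -62 mm. That puts the bottom joint near 67 mm, under the upper carton's middle at about 67.5 mm. Nothing read over about 12 N at the wrist.

**Limits of these checks:**
- The upper carton sits about 1–2 mm nearer the robot than the half carton.
- The tool drifted up to about 1° off vertical, but the half carton still stood flat.
- I judged that the bottom joint was still closed from depth and a faint seam, to within a few millimetres.
- I never moved near the mug, the tray stack or the spare carton, but I did not re-measure them at the end.

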